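# Turn the pack for its second seal

### The arm

A 6-joint arm with a two-finger parallel gripper is mounted at the origin on a cart in front of the work surface, level with it; the furniture and walls round the work are solid. World frame = base frame: x ahead of the robot, y to its left, z up, the work surface at z = 0. Lengths are in mm, angles in degrees, forces in N, time in s.
With the tool pointing down it reaches from about 375 to 925 mm from the base axis. Payload 5.7 kg.
Tool frame: the origin (TCP) lies on the centre line of the jaws, within the pads' length; the fingertips stand 14 mm ahead of it and the grasp point (between the pads) lies 5 mm behind it; z points along the fingers, y is the line along which they close (so a half turn about z gives the same grasp; the last joint's range is limited). The gripper opens to 88 mm and grips with 3 to 60 N. Pads are 20 mm wide; open, the fingers measure 115 mm over their backs; the gripper's body (75 mm by 178 mm) begins 61 mm behind the grasp point.
Start: joints at [-77.47, 20.558, 86.54, -0, 72.909, -6.595], TCP at [196.565, -566.856, 236.623] pointing down, gripper open.
Joint ranges: [-170.27, 170.27], [-57.76, 135], [12.27, 136.19], [-55.21, 235.2], [11.17, 155.16], [-170.74, 170.74]. Speed limits (degrees/s): [136.94, 136.94, 180, 180, 180, 180].

### API

Orientations are given as [roll, pitch, yaw] about the fixed x, y, z axes, in that order (R = Rz(yaw) Ry(pitch) Rx(roll)).
In Python, from plant import status, grab_frame, get_calibration, hand_in gives the robot as it stands.
- The arm moves only by the tool arm_command, never from a script. Its argument "targets" is text: rows parted by semicolons, each of 7 numbers parted by spaces: the turn, a rotation vector about the tool's x, y, z in rad, then the shift along the tool's x, y, z in mm, then the finger opening in mm, from 0 to 87.8. A call has 1 to 12 rows; each row is the pose to reach, as a shift and turn from the pose commanded when the call began, along the tool's axes at that moment; what a row does not reach only later rows make up. A row lasts 1/10 s, in which the tool goes at most 50 mm and 8.59 degrees, less where a joint would pass 70% of its speed; a pose out of reach is approached as far as the arm can. A call with a gripper value outside its range is refused whole. The fingers move at their own pace and stop on an object; "squeeze" is the grip in N (left out, the last holds). Time passes only in rows, so rows that repeat a pose let the fingers close. It gives the time, the measured TCP pose, the force and the opening at its end, in the units of the state.
- status.get_obs(): the state, without advancing time (a new reading comes with each control period).
- grab_frame(name): name is "side" or "top"; returns (picture, depth): 400x640x3 uint8, red, green, blue; 400x640 float32, mm along the optical axis (not along the pixel's ray), 0 where there is no reading.
- get_calibration(name): a dict with "intrinsics" (3x3 intrinsics, pixels), "D" ([k1, k2, p1, p2, k3] as OpenCV has them; the pictures are not rectified), "rvec" (rotation vector, rad) and "tvec" (3), from world to camera coordinates, as OpenCV has them. Camera axes: x right, y down, z forward; pixel columns grow to the right and rows downward; lengths in mm; the calibration is good to about 2 mm. A picture is of the moment at which its call begins. get_calibration takes no time and is no camera call.
- hand_in(): hands the job in, once; it reports no verdict.
The state is a dict: "time": time; "q": joint angles; "qd": joint speeds; "joint_torque": joint torques, N m; "tool_pos": TCP position; "tcp_rot": TCP orientation; "ft_force": force on the tool from outside, world axes, zero at the start; "wrist_torque": the same for the moment, N m; "grip_width": finger opening in mm.
Only numpy, scipy, OpenCV 4.12 (cv2) and the standard library are available. Lean on these libraries where they do the work, as an engineer would, in place of code of your own. Each camera call takes 0.05 s, during which the arm holds its last target. There are 200 camera calls.

### The job

The stiff plastic pack has just had one end sealed and that end is still under the closed arm of the bench sealer. Raise the arm right up by its black grip, draw the pack out, turn it end for end so that its other rim lies flat in the jaws, square and butted up to the stop behind them and with the pack still on the little dark steel table, then close the arm fully down on that rim and leave it so. Do not shift the timer or the scissors.

Things in the scene. Friction and masses are not known exactly. Their poses are not given: they have to be found in the camera images.
- sealer: Bench sealer, fixed: beige metal base, x -49 to +36 mm, y -161 to +182 mm, top 66 mm above the worktop; a hinged arm lies over it. Origin: on the worktop under its middle; x to its rear (away from the robot), y along its length towards the arm's hinge, z up. A knob juts from its front at y = -81 mm, up to 43 mm high. The lower seal strip runs along y at x -12 to 0, its top level with the table.
- table_mid (a point): Middle of the top of the dark sheet-steel work table screwed to the sealer's front, 69 mm above the worktop; sealer frame x = -109, y = 0 mm. The table is 118 mm deep (x -168 to -50 mm) and 130 mm wide (y -65 to +65 mm). Axes as the sealer's.
- stop_face (a point): Middle of the foot of the front face of the stop, an aluminium angle behind the jaws: sealer frame x = +18, y = 0, z = 69 mm. The face runs along y from -65 to +65 mm, its top 80 mm above the worktop. Axes as the sealer's.
- sealer_arm (a joint): Angle of the arm, rad: 0 shut, grows as it is raised, to 0.559 at most; about 0.003 when clamped on a rim. Hinge axis along the sealer's x at y = +155, z = 86 mm. Arm: x -24 to +12 mm; shut, its underside is 72.6 mm and its top 104 mm above the worktop. The hinge is stiff (0.6 N m): raised above 0.45 it stays put, nearly shut it may sink by itself; 2 to 6 N at the grip move it.
- black_grip (a point): Centre of the black grip at the arm's free end, 300 mm from the hinge axis; moves and tilts with the arm. The grip is 42 mm wide along the sealer's x, 75 mm long along the arm, 22 mm high. Shut, this point is at x = -7, y = -145, z = 93 mm of the sealer, and the grip's underside is 16 mm clear of the base.
- pack: Pack, loose, about 120 g, stiff plastic: flat rim plate 190 mm long (its x), 66 mm wide (y), 4 mm thick, and on its middle a clear box 80 mm long, 50 mm wide, 44 mm high (48 mm over all; two vials show inside). Origin: centre of the underside; x points to the end sealed first, z up. It lies on the table. Grasp it across the 50 mm sides of the box.
- end_a (a point): Middle of the underside edge of the end sealed already (fine grey seal ribs cross its upper side 24 mm in from the edge), 95 mm from the pack's middle; at the start under the arm, near the stop.
- end_b (a point): Middle of the underside edge of the opposite end, 95 mm from the pack's middle, to be sealed next; at the start it points to the robot.
- timer: White kitchen timer lying on the worktop, 62x62x19 mm; origin under its centre. A bystander.
- scissors: Scissors with red handles lying on the worktop, 199 mm long (its y), 9 mm high; origin near the rivet. A bystander.

How it is judged (in metres and radians):
On the way, in this order (a step that is already met when the one before it is completed fails the run):
1. the arm is raised clear of the sealed end (value of joint sealer_arm above 0.3 rad), for 0.1 s.
2. the pack is turned: its other end lies flat in the open jaws, at the stop (x of end_b in the frame of sealer between 0.012 and 0.021 m and y of pack in the frame of sealer between -0.032 and 0.032 m and angle between the x axis of pack and the x axis of sealer, either way round below 0.06 rad and angle between pack's own z axis and vertical below 0.04 rad and value of joint sealer_arm above 0.05 rad), for 0.1 s.
At the end, for the whole second after the job is handed in: The arm is shut on the second rim (under 0.02 rad) and at rest; end_b is at the stop (x 12 to 21 mm in the sealer's frame, stop face at 18 mm), the pack's middle within 32 mm of the table's centre line, square to the jaws within 0.06 rad, flat within 0.04 rad and at rest (x of end_b in the frame of sealer between 0.012 and 0.021 m and y of pack in the frame of sealer between -0.032 and 0.032 m and angle between the x axis of pack and the x axis of sealer, either way round below 0.06 rad and angle between pack's own z axis and vertical below 0.04 rad and value of joint sealer_arm below 0.02 rad and linear speed of pack below 0.01 m/s and velocity of joint sealer_arm below 0.02 rad/s); the robot touches nothing.
It fails at once if the kitchen timer is shifted more than 25 mm (distance of timer from where it was at the start of the episode above 0.025 m).
It fails at once if the pair of scissors is shifted more than 25 mm (distance of scissors from where it was at the start of the episode above 0.025 m).
It also fails if it takes over 64 s, if anything falls off the work surface, if the arm or the gripper's body presses on something with over 40 N, if the wrist force passes 120 N, or if a joint passes its speed limit or range.

## Working session

There is one attempt and no reset: what is moved stays moved. The work goes in short steps, Python scripts to look and compute and a tool call to move; the robot and the scene stay as the last step left them, time stands still between calls to the robot, and variables do not carry over. Pictures are saved under pics/ and viewed, on a budget of 10 in all, crops included, one or two more only if the job needs it, and the job is handed in when it is done.

Besides the shell and the picture viewer there is one more tool, called as name(argument=value, ...) on one line, values as JSON. arm_command: Moves the arm, as the interface text tells. Its arguments: {"type":"object","properties":{"targets":{"type":"string"},"squeeze":{"type":"number"}},"required":["targets"]}

```bash
ls; mkdir -p pics; cat > h.py <<'E'
import numpy as np,cv2
from plant import status,grab_frame,get_calibration,hand_in
def cal(n):
    c=get_calibration(n);R=cv2.Rodrigues(np.array(c["rvec"],float))[0];return np.array(c["intrinsics"],float),np.array(c["D"],float),R,np.array(c["tvec"],float).ravel()
def cloud(n,depth):
    K,D,R,t=cal(n);h,w=depth.shape
    u,v=np.meshgrid(np.arange(w),np.arange(h))
    p=cv2.undistortPoints(np.stack([u,v],-1).reshape(-1,1,2).astype(float),K,D).reshape(h,w,2)
    P=np.dstack([p,np.ones((h,w))])*depth[...,None]
    W=(P-t)@R
    W[depth<=0]=np.nan
    return W
def onplane(n,px,z):
    K,D,R,t=cal(n)
    p=cv2.undistortPoints(np.array(px,float).reshape(-1,1,2),K,D).reshape(-1,2)
    d=np.c_[p,np.ones(len(p))]@R; o=-R.T@t
    return o+d*((z-o[2])/d[:,2])[:,None]
def look(n,name=None):
    im,d=grab_frame(n)
    if name: cv2.imwrite("pics/"+name,im[...,::-1])
    return im,d
E
python3 - <<'E'
from h import *
for n in("top","side"):
    im,d=look(n,n+"0.png");np.savez(n+"0.npz",im=im,d=d)
    K,D,R,t=cal(n);print(n,-R.T@t,R[2],K[0,0],(d>0).mean())
print(status.get_obs())
E
```

```text
pics
top [435.77419908 -27.64022856 926.0629023 ] [ 0.11987137  0.03142077 -0.99229209] 368.64590023914064 0.9959140625
side [265.27652551 823.05169236 665.26242585] [ 0.24971966 -0.8023406  -0.5421159 ] 461.16187443765494 0.995875
{'time': 0.1, 'q': array([-7.74701949e+01,  2.05926338e+01,  8.65915074e+01, -3.18742239e-05,
        7.29099944e+01, -6.59563491e+00]), 'qd': array([-0.06834896, -0.07446678, -0.10031532, -0.02388741, -0.04239245,
       -0.0389939 ]), 'joint_torque': array([ 5.02143994e-04, -5.16356170e+01, -2.71408045e+01,  6.76586595e-02,
        2.76541320e-02, -4.10774237e-05]), 'tool_pos': array([ 196.43558599, -566.29995248,  235.91434763]), 'tcp_rot': array([-1.79906484e+02, -1.07822886e-02,  1.91254406e+01]), 'ft_force': array([ 0.8082383 , -0.4379636 ,  1.05424475]), 'wrist_torque': array([ 0.01478414,  0.02908702, -0.04252604]), 'grip_width': 87.38255333089344}
```

View pics/top0.png

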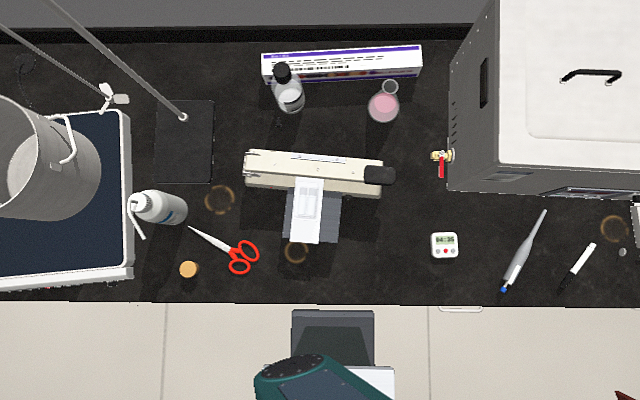

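View pics/side0.png

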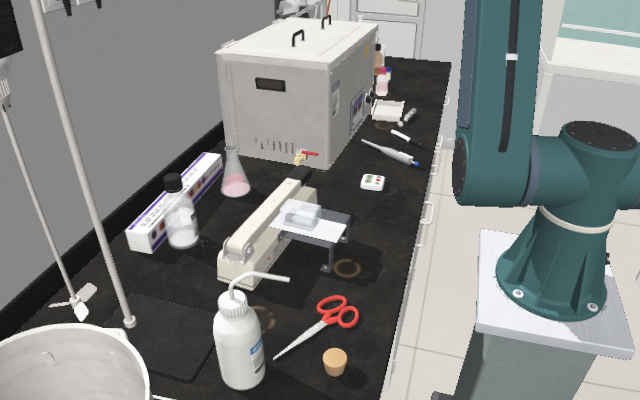

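The top view shows the sealer spanning columns 243–395, rows 148–200, with the grip at (380,175), the pack and table at (312,210), the timer at (445,245) and the scissors at (235,255). The side view agrees: the hinge is on the +y side, and a box stands on the right beyond the grip.

```bash
python3 - <<'E'
from h import *
f=np.load("top0.npz");im,d=f["im"],f["d"];W=cloud("top",d)
roi=np.zeros(d.shape,bool);roi[140:250,235:405]=1
z=W[...,2];g=im.astype(int).mean(2)
def rect(m,nm):
    m=cv2.morphologyEx((m&roi).astype(np.uint8),cv2.MORPH_OPEN,np.ones((2,2)))
    n,l,s,c=cv2.connectedComponentsWithStats(m);k=1+np.argmax(s[1:,4]);m=l==k
    P=W[m];r=cv2.minAreaRect(P[:,:2].astype(np.float32))
    print(nm,m.sum(),"rect",np.round(r[0],1),np.round(r[1],1),round(r[2],2),"z",np.round(np.percentile(P[:,2],[5,50,95]),1));return P
P=rect((z>92)&(z<112)&(g>120),"armtop")
rect((z>80)&(z<115)&(g<75),"grip")
rect((z>60)&(z<76)&(g<110)&(W[...,0]<590),"table")
rect((z>55)&(z<80)&(g>170),"rim/base white")
rect((z>100)&(z<130),"box")
rect((z>50),"all")
S=cloud("side",np.load("side0.npz")["d"]);
for r,c in((175,380),(176,365),(180,390),(160,255),(180,315),(200,308),(235,308),(215,335),(190,270)):print((r,c),np.round(W[r,c]),im[r,c])
E
python3 -c "
import cv2;a=cv2.imread('pics/top0.png')[140:255,235:405];b=cv2.imread('pics/side0.png')[150:290,210:360]
a=cv2.resize(a,None,fx=4.4,fy=4.4,interpolation=2);cv2.imwrite('pics/c.png',a)"
```

```text
armtop 1841 rect [nan nan] [0. 0.] 0.0 z [nan nan nan]
grip 567 rect [ 604.2 -133. ] [49.1 94.9] 11.12 z [  2.6 103.6 106.3]
table 146 rect [560.1 -15.3] [45.9 21.7] 87.36 z [52.9 67.8 70.5]
rim/base white 2030 rect [523.9  43.1] [316.4 147.1] 82.54 z [nan nan nan]
box 2201 rect [614.6   4.4] [354.   56.1] 88.23 z [nan nan nan]
all 8024 rect [625.7  19.4] [290.9 275.5] 47.0 z [nan nan nan]
(175, 380) [ 602. -121.  106.] [67 65 65]
(176, 365) [600. -87. 105.] [53 47 46]
(180, 390) [ 592. -143.  103.] [62 65 62]
(160, 255) [638. 165. 102.] [245 242 229]
(180, 315) [597.  28.  73.] [247 248 249]
(200, 308) [544.  41. 113.] [239 243 247]
(235, 308) [468.  43.  72.] [246 247 249]
(215, 335) [515. -19.  66.] [109 112 117]
(190, 270) [585. 148.  -2.] [36 35 33]
```

View pics/c.png

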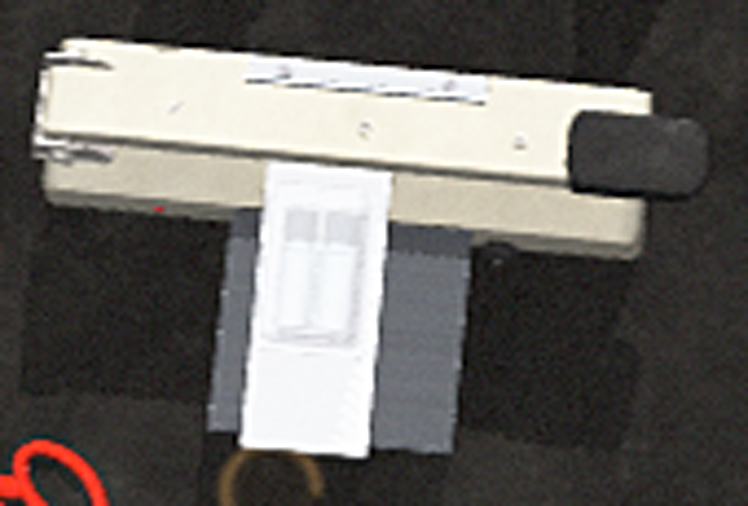

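The crop shows the arm running from the hinge at upper left to the grip at right, tilted down a few degrees. The pack lies off the table's centre line toward +y. I'll cast the corners I read off onto planes at their heights.

```bash
python3 - <<'E'
from h import *
c=lambda L:np.array(L,float)/4.4+[235-.4,140-.4]
tab=onplane("top",c([(208,430),(455,452),(240,212),(472,232)]),69)
print("table FL FR BL BR",tab.round(1).tolist())
v=tab[0]-tab[1];print("len",np.linalg.norm(v),"yaw",np.degrees(np.arctan2(-v[0],v[1])))
fm=(tab[0]+tab[1])/2
arm=onplane("top",c([(46,135),(565,184),(66,38),(650,92)]),104)
print(arm.round(1).tolist());
for a,b in((0,1),(2,3)):
    v=arm[a]-arm[b];print("armyaw",np.degrees(np.arctan2(-v[0],v[1])))
# base front top edge
pk=onplane("top",c([(240,450),(368,457),(268,166),(391,174)]),73)
print("pack FL FR BL BR",pk.round(1).tolist())
v=(pk[2]+pk[3]-pk[0]-pk[1])/2;print("packyaw",np.degrees(np.arctan2(v[1],v[0])))
print("grip",onplane("top",c([(568,150),(708,160),(640,110),(635,195)]),104).round(1).tolist())
# depth-based pack rim front
f=np.load("top0.npz");im,d=f["im"],f["d"];W=cloud("top",d)
m=(im.min(2)>225)&(W[...,2]>67)&(W[...,2]<78)&(W[...,0]<500)&(W[...,0]>430)&(W[...,1]<90)&(W[...,1]>0)
P=W[m];print("rim",len(P),P.mean(0),cv2.minAreaRect(P[:,:2].astype(np.float32)))
S=np.load("side0.npz");Ws=cloud("side",S["d"])
# side: box top
m=(Ws[...,2]>108)&(Ws[...,2]<122)&(Ws[...,0]>500)&(Ws[...,0]<600)&(Ws[...,1]<90)&(Ws[...,1]>0)
print("sidebox",m.sum(),Ws[m].min(0),Ws[m].max(0))
m=(W[...,2]>108)&(W[...,2]<124)&(W[...,0]>480)&(W[...,0]<590)&(W[...,1]<90)&(W[...,1]>0)
print("topbox",m.sum(),W[m].min(0),W[m].max(0),cv2.minAreaRect(W[m][:,:2].astype(np.float32)))
m=(Ws[...,2]>85)&(Ws[...,0]>560)&(Ws[...,0]<640)&(Ws[...,1]<-70)&(Ws[...,1]>-200)&(Ws[...,2]<115)&(S["im"].max(2)<90)
print("sidegrip",m.sum(),Ws[m].min(0),Ws[m].max(0),np.median(Ws[m],0))
E
```

```text
table FL FR BL BR [[462.1, 104.1, 69.0], [451.5, -26.5, 69.0], [578.9, 89.4, 69.0], [568.4, -35.1, 69.0]]
len 131.0262654433733 yaw -4.665731907460747
[[613.4, 186.7, 104.0], [588.0, -82.4, 104.0], [665.1, 177.9, 104.0], [636.3, -126.4, 104.0]]
armyaw -5.378541841126331
armyaw -5.417524561694624
pack FL FR BL BR [[451.6, 86.3, 73.0], [448.5, 19.0, 73.0], [603.3, 74.3, 73.0], [599.0, 8.3, 73.0]]
packyaw -4.30866149216425
grip [[605.8, -84.0, 104.0], [600.6, -155.6, 104.0], [626.8, -121.1, 104.0], [582.4, -118.2, 104.0]]
rim 577 [475.24991668  50.38262372  72.01771208] ((474.81634521484375, 51.063072204589844), (66.15457916259766, 48.963356018066406), 88.1104736328125)
sidebox 609 [505.54727863  22.39389774 108.00705602] [588.07940691  77.49996187 121.61683409]
topbox 786 [505.92254665  18.4838038  108.20178653] [585.10670963  71.89970657 119.93448765] ((545.5944213867188, 45.08409881591797), (50.20601272583008, 79.36017608642578), 85.65345001220703)
sidegrip 294 [ 582.17418639 -154.75913835   85.94997697] [626.4900913  -80.88174072 110.07218013] [ 597.61446883 -113.46083116  106.57194778]
```

Two independent fits give the same sealer pose: origin (624,24), yaw −5.2°. The pack centre is at (545.5,45). In the sealer frame that puts end_a at about x=+15, which fits the stop. Now I'll go to a point in front of the grip with the tool turned across it.

arm_command(targets="0 0 -0.58 202 -166 0 87; 0 0 -1.15 405 -332 0 87; 0 0 -1.15 405 -332 0 87; 0 0 -1.15 405 -332 0 87; 0 0 -1.15 405 -332 0 87; 0 0 -1.15 405 -332 0 87; 0 0 -1.15 405 -332 0 87; 0 0 -1.15 405 -332 0 87; 0 0 -1.15 405 -332 0 87; 0 0 -1.15 405 -332 0 87; 0 0 -1.15 405 -332 0 87; 0 0 -1.15 405 -332 0 87", squeeze=20)

```text
time: 1.3
tool_pos: [471.4, -117.9, 236.4]
tcp_rot: [-180.0, -0.1, 85.3]
ft_force: [0.4, -0.3, -0.2]
grip_width: 86.9
```

```bash
cat >> h.py <<'E'
from scipy.spatial.transform import Rotation as Ro
YAW=-5.2;O=np.array([624.,24.,0]);RS=Ro.from_euler('z',YAW,degrees=True)
def s2w(p): return RS.apply(p)+O
def w2s(p): return RS.inv().apply(np.asarray(p)-O)
def rel(pos,rpy):
    "shift/turn from the present pose to world TCP pose"
    o=status.get_obs();R=Ro.from_euler('xyz',o["tcp_rot"],degrees=True)
    T=Ro.from_euler('xyz',rpy,degrees=True)
    print("t",round(o["time"],2),"at",o["tool_pos"].round(1),o["tcp_rot"].round(2),"F",o["ft_force"].round(1),"w",round(o["grip_width"],1),"q",o["q"].round(0))
    print("turn",(R.inv()*T).as_rotvec().round(4),"shift",R.inv().apply(np.array(pos)-o["tool_pos"]).round(1))
E
python3 - <<'E'
from h import *
print(s2w([-7,-145,180]))
rel(s2w([-7,-145,180]),[180,0,84.8])
im,d=look("top","top1.png")
im,d=look("side","side1.png")
E
```

```text
[ 603.88708508 -119.76880974  180.        ]
t 1.3 at [ 471.4 -117.9  236.4] [-1.800e+02 -5.000e-02  8.526e+01] F [ 0.4 -0.3 -0.2] w 86.9 q [-22.  11. 100.   0.  69. -18.]
turn [-0.0001 -0.001   0.008 ] shift [  9.  132.1  56.4]
```

View pics/side1.png

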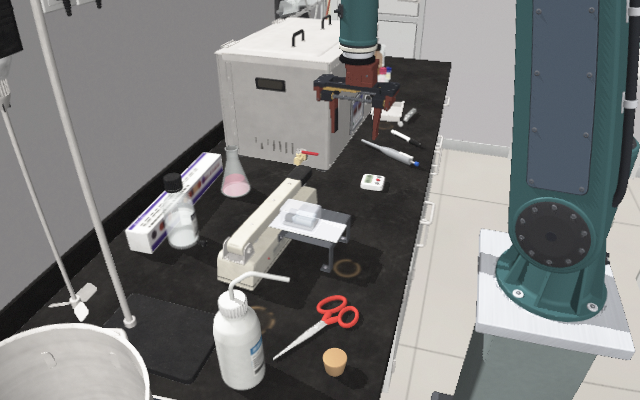

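The side view shows the gripper at about (355,95), its body long along the closing line and clear of the box. Next: over the grip, then down.

arm_command(targets="0 0 0.008 4 44 19 87; 0 0 0.008 7 88 38 87; 0 0 0.008 9 132 56 87; 0 0 0.008 9 132 56 87; 0 0 0.008 9 132 86 87; 0 0 0.008 9 132 116 87; 0 0 0.008 9 132 132 87; 0 0 0.008 9 132 144 87; 0 0 0.008 9 132 145 87; 0 0 0.008 9 132 145 87")

```text
time: 2.4
tool_pos: [602.5, -123.8, 92.2]
tcp_rot: [180.0, 0.0, 84.5]
ft_force: [0.6, -0.6, 0.4]
grip_width: 87.0
```

```bash
python3 - <<'E'
from h import *
rel(s2w([-7,-145,90]),[180,0,84.8])
im,d=look("side","s.png");a=cv2.resize(im[120:240,220:380,::-1],None,fx=4.5,fy=4.5,interpolation=2);cv2.imwrite("pics/side2.png",a)
E
```

```text
t 2.4 at [ 602.5 -123.8   92.2] [1.7999e+02 1.0000e-02 8.4500e+01] F [ 0.6 -0.6  0.4] w 87.0 q [-18.  31.  93.  -0.  57. -13.]
turn [ 0.0002  0.0001 -0.0052] shift [4.1 1.  2.2]
```

View pics/side2.png

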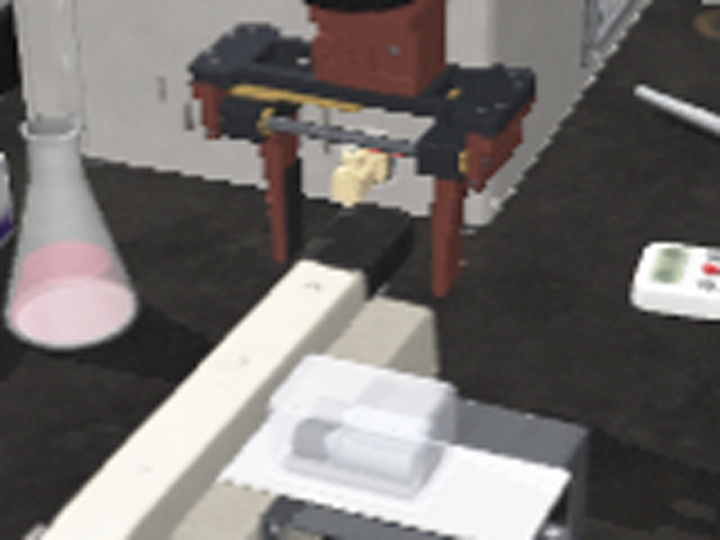

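The fingers straddle the black grip (crop 360,250), one on each side. Closing on it.

arm_command(targets="0 0 -0.005 4 1 1 60; 0 0 -0.005 4 1 1 38; 0 0 -0.005 4 1 1 38; 0 0 -0.005 4 1 1 38; 0 0 -0.005 4 1 1 38; 0 0 -0.005 4 1 1 38; 0 0 -0.005 4 1 1 38; 0 0 -0.005 4 1 1 38", squeeze=20)

```text
time: 3.25
tool_pos: [604.2, -119.1, 90.7]
tcp_rot: [180.0, -0.0, 84.8]
ft_force: [0.6, -0.3, 0.4]
grip_width: 41.5
```

```bash
python3 - <<'E'
from h import *
rel(s2w([-7,-145,90]),[180,0,84.8])
r=[]
for th in np.linspace(.045,.53,12): print(round(-th,3),(300*(1-np.cos(th))+4*np.sin(th)).round(0),-(300*np.sin(th)-4*(1-np.cos(th))).round(0))
E
```

```text
t 3.25 at [ 604.2 -119.1   90.7] [ 1.800e+02 -1.000e-02  8.483e+01] F [ 0.6 -0.3  0.4] w 41.5 q [-18.  31.  93.   0.  56. -12.]
turn [ 0.0001 -0.0002  0.0005] shift [-0.7 -0.2  0.7]
-0.045 0.0 -13.0
-0.089 2.0 -27.0
-0.133 3.0 -40.0
-0.177 5.0 -53.0
-0.221 8.0 -66.0
-0.265 12.0 -79.0
-0.31 15.0 -91.0
-0.354 20.0 -104.0
-0.398 25.0 -116.0
-0.442 31.0 -128.0
-0.486 37.0 -140.0
-0.53 43.0 -151.0
```

The opening reads 41.5 mm against the grip's 42 mm, so it is held. Raising along the arc.

arm_command(targets="0 -0.045 0 0 0 -13 38; 0 -0.089 0 2 0 -27 38; 0 -0.133 0 3 0 -40 38; 0 -0.177 0 5 0 -53 38; 0 -0.221 0 8 0 -66 38; 0 -0.265 0 12 0 -79 38; 0 -0.31 0 15 0 -91 38; 0 -0.354 0 20 0 -104 38; 0 -0.398 0 25 0 -116 38; 0 -0.442 0 31 0 -128 38; 0 -0.486 0 37 0 -140 38; 0 -0.53 0 43 0 -151 38")

```text
time: 4.45
tool_pos: [608.2, -76.1, 241.7]
tcp_rot: [180.0, 30.4, 84.8]
ft_force: [2.9, -0.4, -3.3]
grip_width: 41.4
```

arm_command(targets="0 0 0 0 0 0 38; 0 0 0 0 0 0 38; 0 0 0 0 0 0 38")

```text
time: 4.75
tool_pos: [608.2, -76.4, 241.2]
tcp_rot: [180.0, 30.3, 84.8]
ft_force: [2.1, 0.6, -0.5]
grip_width: 41.4
```

```bash
python3 - <<'E'
from h import *
rel(s2w([-7,-145,90]),[180,0,84.8])
im,d=look("side","s.png");a=cv2.resize(im[60:290,190:390,::-1],None,fx=2.6,fy=2.6,interpolation=2);cv2.imwrite("pics/side3.png",a)
E
```

```text
t 4.75 at [608.2 -76.4 241.2] [179.97  30.26  84.82] F [ 2.1  0.6 -0.5] w 41.4 q [  4.  26.  85. -31.  76.  18.]
turn [6.000e-04 5.281e-01 5.000e-04] shift [ 38.5  -0.4 152.6]
```

View pics/side3.png

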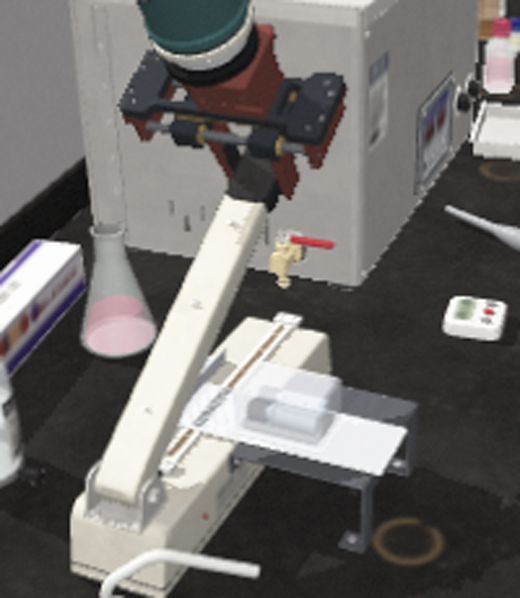

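The arm stands raised at about 0.53 rad and the pack still lies on the table. Releasing and backing off along the tool axis.

arm_command(targets="0 0 0 0 0 0 60; 0 0 0 0 0 0 87; 0 0 0 0 0 0 87; 0 0 0 0 0 0 87; 0 0 0 0 0 0 87; 0 0 0 0 0 -20 87; 0 0 0 0 0 -45 87; 0 0 0 0 0 -70 87; 0 0 0 0 0 -80 87; 0 0 0 0 0 -80 87")

```text
time: 5.8
tool_pos: [612.4, -35.4, 311.9]
tcp_rot: [179.8, 30.3, 84.8]
ft_force: [0.7, -0.5, -0.3]
grip_width: 87.2
```

```bash
python3 - <<'E'
from h import *
rel([450,0,290],[180,0,-4.5])
im,d=look("top","top4.png");W=cloud("top",d);s=w2s(W.reshape(-1,3)).reshape(W.shape)
m=(s[...,0]>-20)&(s[...,0]<8)&(s[...,1]>-60)&(s[...,1]<100)&(W[...,2]>90)&(W[...,2]<290)
p=np.polyfit(s[m][:,1],s[m][:,2],1);print("arm angle",-np.arctan(p[0]),m.sum())
m=(W[...,2]>108)&(W[...,2]<124)&(W[...,0]>480)&(s[...,0]<-35)&(W[...,1]<90)&(W[...,1]>-10)
print(m.sum(),cv2.minAreaRect(W[m][:,:2].astype(np.float32)))
E
```

```text
t 5.8 at [612.4 -35.4 311.9] [179.82  30.33  84.81] F [ 0.7 -0.5 -0.3] w 87.2 q [  7.  23.  79. -30.  86.  17.]
turn [0.4142 0.4144 1.5198] shift [  28.8 -165.     8. ]
arm angle 0.5200323502324956 413
727 ((542.7383422851562, 45.229087829589844), (50.13264083862305, 74.29070281982422), 85.60882568359375)
```

arm_command(targets="0 0 0 0 -50 0 87; 0 0 0 0 -100 0 87; 0.41 0.41 1.52 29 -165 8 87; 0.41 0.41 1.52 29 -165 8 87; 0.41 0.41 1.52 29 -165 8 87; 0.41 0.41 1.52 29 -165 8 87; 0.41 0.41 1.52 29 -165 8 87; 0.41 0.41 1.52 29 -165 8 87; 0.41 0.41 1.52 29 -165 8 87; 0.41 0.41 1.52 29 -165 8 87; 0.41 0.41 1.52 29 -165 8 87; 0.41 0.41 1.52 29 -165 8 87")

```text
time: 7.05
tool_pos: [448.4, -0.9, 287.8]
tcp_rot: [178.0, 2.2, 1.8]
ft_force: [-0.0, -0.5, 0.1]
grip_width: 87.2
```

arm_command(targets="0 0 0 0 0 0 87; 0 0 0 0 0 0 87; 0 0 0 0 0 0 87")

```text
time: 7.35
tool_pos: [448.9, -0.3, 288.6]
tcp_rot: [177.9, 2.2, 2.4]
ft_force: [0.1, -0.2, 0.2]
grip_width: 87.0
```

```bash
python3 - <<'E'
from h import *
rel([545,45,180],[180,0,-4.4])
E
```

```text
t 7.35 at [ 4.489e+02 -3.000e-01  2.886e+02] [177.94   2.24   2.37] F [ 0.1 -0.2  0.2] w 87.0 q [-7.  6. 98. -2. 77. 81.]
turn [0.0383 0.037  0.1189] shift [102.  -45.  103.1]
```

arm_command(targets="0.038 0.037 0.119 30 -15 30 87; 0.038 0.037 0.119 70 -30 70 87; 0.038 0.037 0.119 102 -45 103 87; 0.038 0.037 0.119 102 -45 103 87; 0.038 0.037 0.119 102 -45 103 87; 0.038 0.037 0.119 102 -45 103 87")

```text
time: 7.95
tool_pos: [545.1, 44.9, 181.3]
tcp_rot: [180.0, -0.1, -4.5]
ft_force: [-1.0, 0.1, 0.2]
grip_width: 86.7
```

```bash
python3 - <<'E'
from h import *
rel([545,45,94],[180,0,-4.4])
E
```

```text
t 7.95 at [545.1  44.9 181.3] [ 1.7999e+02 -6.0000e-02 -4.4600e+00] F [-1.   0.1  0.2] w 86.7 q [-3. 20. 97. -0. 63. 92.]
turn [ 0.0001 -0.0011 -0.001 ] shift [-0.2 -0.1 87.3]
```

arm_command(targets="0 0 0 0 0 30 87; 0 0 0 0 0 60 87; 0 0 0 0 0 80 87; 0 0 0 0 0 87 87; 0 0 0 0 0 87 70; 0 0 0 0 0 87 55; 0 0 0 0 0 87 46; 0 0 0 0 0 87 46; 0 0 0 0 0 87 46; 0 0 0 0 0 87 46; 0 0 0 0 0 87 46; 0 0 0 0 0 87 46", squeeze=15)

```text
time: 9.15
tool_pos: [546.2, 45.0, 94.6]
tcp_rot: [-180.0, -0.2, -4.6]
ft_force: [-0.6, 1.1, 6.9]
grip_width: 49.9
```

arm_command(targets="0 0 0 0 0 0 46; 0 0 0 0 0 -4 46; 0 0 0 0 0 -8 46; 0 0 0 0 0 -8 46; 0 0 0 0 0 -8 46")

```text
time: 9.65
tool_pos: [545.6, 44.8, 101.8]
tcp_rot: [-180.0, -0.1, -4.5]
ft_force: [0.6, -0.0, -0.5]
grip_width: 49.9
```

```bash
python3 - <<'E'
from h import *
rel([435,54,104],[180,0,-4.4])
im,d=look("side","s.png");a=cv2.resize(im[60:290,190:390,::-1],None,fx=2.6,fy=2.6,interpolation=2);cv2.imwrite("pics/side5.png",a)
E
```

```text
t 9.65 at [545.6  44.8 101.8] [-1.7998e+02 -9.0000e-02 -4.5500e+00] F [ 0.6 -0.  -0.5] w 49.9 q [ -3.  25. 101.   0.  53.  92.]
turn [-0.0003 -0.0016 -0.0026] shift [-110.9   -0.4   -2.3]
```

View pics/side5.png

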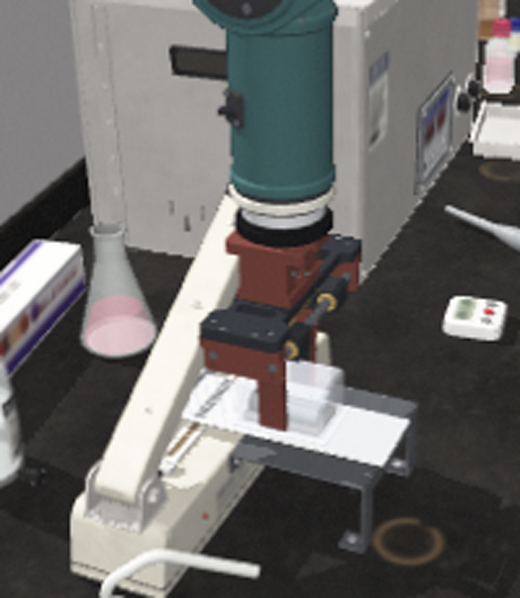

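The pack is held at 49.9 mm opening and lifted about 8 mm. Drawing it straight out, then up, then turning it.

arm_command(targets="0 0 0 -20 0 -2 46; 0 0 0 -45 0 -3 46; 0 0 0 -70 0 -3 46; 0 0 0 -95 0 -3 46; 0 0 0 -110 0 -20 46; 0 0 0 -110 0 -40 46; 0 0 0 -110 0 -60 46; 0 0 0 -110 0 -70 46; 0 0 0 -110 0 -70 46")

```text
time: 10.6
tool_pos: [436.9, 53.5, 172.8]
tcp_rot: [-180.0, -0.3, -4.6]
ft_force: [-0.1, 0.2, -1.5]
grip_width: 49.9
```

arm_command(targets="0 0 -0.14 0 0 0 46; 0 0 -0.28 0 0 0 46; 0 0 -0.42 0 0 0 46; 0 0 -0.56 0 0 0 46; 0 0 -0.70 0 0 0 46; 0 0 -0.84 0 0 0 46; 0 0 -0.98 0 0 0 46; 0 0 -1.12 0 0 0 46; 0 0 -1.26 0 0 0 46; 0 0 -1.40 0 0 0 46; 0 0 -1.54 0 0 0 46; 0 0 -1.57 0 0 0 46")

```text
time: 11.8
tool_pos: [435.1, 53.5, 170.4]
tcp_rot: [-180.0, -0.0, 85.6]
ft_force: [-0.0, -0.4, -1.6]
grip_width: 49.8
```

arm_command(targets="0 0 -0.14 0 0 0 46; 0 0 -0.28 0 0 0 46; 0 0 -0.42 0 0 0 46; 0 0 -0.56 0 0 0 46; 0 0 -0.70 0 0 0 46; 0 0 -0.84 0 0 0 46; 0 0 -0.98 0 0 0 46; 0 0 -1.12 0 0 0 46; 0 0 -1.26 0 0 0 46; 0 0 -1.40 0 0 0 46; 0 0 -1.54 0 0 0 46; 0 0 -1.57 0 0 0 46")

```text
time: 13.0
tool_pos: [435.2, 53.5, 170.4]
tcp_rot: [180.0, -0.0, 175.6]
ft_force: [0.3, 0.1, -1.0]
grip_width: 50.1
```

```bash
python3 - <<'E'
from h import *
rel([435,44,174],[180,0,174.8])
im,d=look("top","top6.png");W=cloud("top",d)
cv2.imwrite("pics/top6c.png",cv2.resize(im[130:330,230:400,::-1],None,fx=3,fy=3,interpolation=2))
E
```

```text
t 13.0 at [435.2  53.5 170.4] [ 1.7998e+02 -3.0000e-02  1.7560e+02] F [ 0.3  0.1 -1. ] w 50.1 q [ -2.  12. 110.   0.  58. -88.]
turn [ 0.0003 -0.0005  0.014 ] shift [-0.6 -9.5 -3.6]
```

View pics/top6c.png

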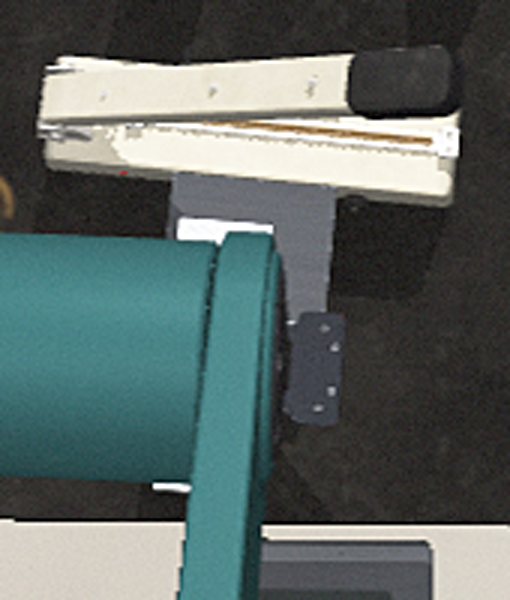

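The far rim edge of the turned pack shows at crop (178–272, 221). I'll use it to check where the pack sits in the grip.

```bash
python3 - <<'E'
from h import *
im=cv2.imread("pics/top6.png")[...,::-1];_,d=grab_frame("top");W=cloud("top",d)
m=np.zeros(d.shape,np.uint8);m[198:212,284:326]=(im[198:212,284:326].min(2)>215)
n,l,s,c=cv2.connectedComponentsWithStats(m);k=1+np.argmax(s[1:,4]);m=l==k
print("rim z",np.nanmedian(W[...,2][m]),m.sum())
pts=[(u,np.where(m[:,u])[0].min()-.5) for u in range(292,319) if m[:,u].any()]
E=onplane("top",pts,149.4)
p=np.polyfit(E[:,1],E[:,0],1);print("edge x at y=53:",np.polyval(p,53.5),"yaw",-np.degrees(np.arctan(p[0])))
ys,xs=np.where(m);print("y range",onplane("top",[(xs.min()-.5,205),(xs.max()+.5,205)],149.4))
x0=12;print(s2w([16.5-95,12,94]))
E
```

```text
rim z 148.06490690994852 147
edge x at y=53: 532.8695927146046 yaw -4.689800700832401
y range [[528.33250905  79.06992182 149.4       ]
 [528.60053865  10.85166987 149.4       ]]
[546.91066567  43.06527033  94.        ]
```

Measured end_b lead over the TCP is about 96–97 mm, and the pack is centred. Moving in level, about 10 mm short of the stop.

```bash
python3 - <<'E'
from h import *
rel(s2w([-140,8,108]),[180,0,174.8])
rel(s2w([-92,8,102]),[180,0,174.8])
E
```

```text
t 13.1 at [435.2  53.5 170.6] [ 1.7998e+02 -2.0000e-02  1.7536e+02] F [-0.6 -0.1 -0.5] w 49.8 q [ -2.  12. 110.   0.  58. -87.]
turn [ 0.0003 -0.0003  0.0097] shift [-50.7  -4.8  62.6]
t 13.1 at [435.2  53.5 170.6] [ 1.7998e+02 -2.0000e-02  1.7536e+02] F [-0.6 -0.1 -0.5] w 49.8 q [ -2.  12. 110.   0.  58. -87.]
turn [ 0.0003 -0.0003  0.0097] shift [-98.7  -5.3  68.6]
```

arm_command(targets="0 0 0.01 -17 -2 20 46; 0 0 0.01 -34 -4 40 46; 0 0 0.01 -51 -5 60 46; 0 0 0.01 -51 -5 63 46; 0 0 0.01 -65 -5 66 46; 0 0 0.01 -82 -5 68 46; 0 0 0.01 -99 -5 69 46; 0 0 0.01 -99 -5 69 46; 0 0 0.01 -99 -5 69 46; 0 0 0.01 -99 -5 69 46")

```text
time: 14.1
tool_pos: [533.0, 40.7, 103.0]
tcp_rot: [180.0, 0.0, 174.8]
ft_force: [0.1, -0.2, -1.1]
grip_width: 49.9
```

```bash
python3 - <<'E'
from h import *
rel(s2w([-92,8,94.6]),[180,0,174.8])
im,d=look("side","s.png");a=cv2.resize(im[120:290,190:390,::-1],None,fx=3.5,fy=3.5,interpolation=2);cv2.imwrite("pics/side7.png",a)
E
```

```text
t 14.1 at [533.   40.7 103. ] [1.7998e+02 3.0000e-02 1.7478e+02] F [ 0.1 -0.2 -1.1] w 49.9 q [ -3.  24. 103.   0.  53. -88.]
turn [ 0.0004  0.0005 -0.0003] shift [-0.2 -0.4  8.4]
```

View pics/side7.png

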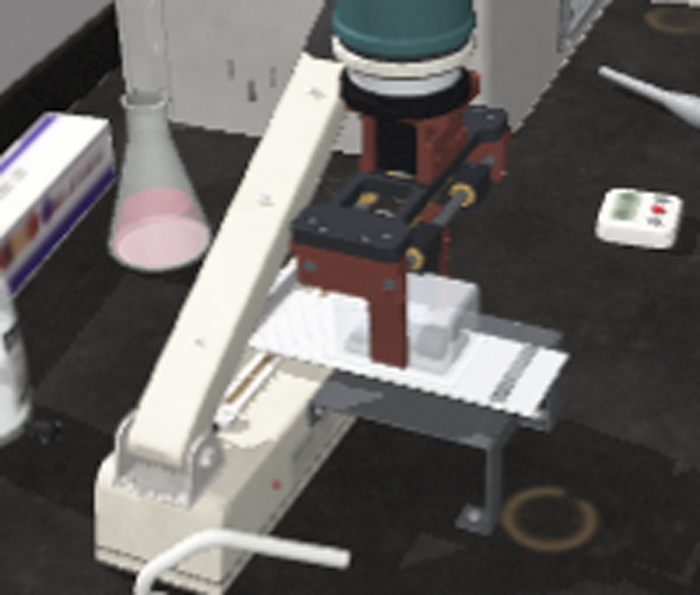

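The pack is level with its seal ribs toward the robot (crop 515,375) and the other rim heading into the jaws. Lowering, then sliding gently to the stop.

arm_command(targets="0 0 0 0 0 3 46; 0 0 0 0 0 5 46; 0 0 0 0 0 6.5 46; 0 0 0 0 0 7.5 46; 0 0 0 0 0 7.5 46; 0 0 0 0 0 7.5 46")

```text
time: 14.75
tool_pos: [534.2, 40.6, 95.3]
tcp_rot: [180.0, 0.1, 174.8]
ft_force: [-0.8, 0.3, -1.8]
grip_width: 49.7
```

arm_command(targets="0 0 0 -2 0 0 46; 0 0 0 -4 0 0 46; 0 0 0 -6 0 0 46; 0 0 0 -8 0 0 46; 0 0 0 -9 0 0 46; 0 0 0 -10 0 0 46; 0 0 0 -10 0 0 46")

```text
time: 15.45
tool_pos: [544.3, 39.6, 95.4]
tcp_rot: [180.0, 0.1, 174.8]
ft_force: [-0.4, 0.5, -1.5]
grip_width: 50.0
```

arm_command(targets="0 0 0 -1 0 0 46; 0 0 0 -2 0 0 46; 0 0 0 -2 0 0 46")

```text
time: 15.75
tool_pos: [546.2, 39.5, 95.3]
tcp_rot: [180.0, 0.1, 174.8]
ft_force: [-0.1, -0.4, -1.7]
grip_width: 50.1
```

No contact yet with either the table or the stop. Continuing in small steps.

arm_command(targets="0 0 0 0 0 0.7 46; 0 0 0 0 0 1 46; 0 0 0 0 0 1 46")

```text
time: 16.05
tool_pos: [546.5, 39.5, 94.6]
tcp_rot: [180.0, 0.1, 174.8]
ft_force: [0.2, 0.3, 1.9]
grip_width: 49.8
```

arm_command(targets="0 0 0 -1 0 0 46; 0 0 0 -2 0 0 46; 0 0 0 -2 0 0 46")

```text
time: 16.35
tool_pos: [546.5, 39.5, 94.6]
tcp_rot: [180.0, -0.1, 174.8]
ft_force: [-4.9, 0.6, 7.6]
grip_width: 49.9
```

It butts at the stop: −4.9 N with travel stalled, which puts end_b at about x=+18. Relaxing the push, releasing and rising.

arm_command(targets="0 0 0 1 0 0 46; 0 0 0 1.5 0 -0.3 46; 0 0 0 1.5 0 -0.3 46; 0 0 0 1.5 0 -0.3 60; 0 0 0 1.5 0 -0.3 80; 0 0 0 1.5 0 -0.3 80; 0 0 0 1.5 0 -0.3 80; 0 0 0 1.5 0 -0.3 80; 0 0 0 1.5 0 -20 80; 0 0 0 1.5 0 -50 80; 0 0 0 1.5 0 -80 80; 0 0 0 1.5 0 -80 80")

```text
time: 17.55
tool_pos: [549.5, 39.3, 178.2]
tcp_rot: [180.0, 0.5, 174.8]
ft_force: [0.1, -0.2, -1.0]
grip_width: 79.8
```

arm_command(targets="0 0 0 40 0 -40 80; 0 0 0 80 0 -70 80; 0 0 0 120 0 -100 80; 0 0 0 120 0 -110 80; 0 0 0 120 0 -110 80")

```text
time: 18.05
tool_pos: [426.7, 50.5, 285.6]
tcp_rot: [180.0, 0.3, 174.8]
ft_force: [-0.8, -0.8, -0.3]
grip_width: 80.4
```

```bash
python3 - <<'E'
from h import *
rel([450,-30,290],[180,0,84.8])
im,d=look("top","top8.png")
im2,d2=look("side","side8.png")
a=cv2.resize(im[140:270,235:405,::-1],None,fx=3,fy=3,interpolation=2)
b=cv2.resize(im2[150:280,210:340,::-1],None,fx=3,fy=3,interpolation=2)
b=b[:a.shape[0]];b=b[:,:290]
cv2.imwrite("pics/c8.png",np.hstack([a,b]))
for n,D in(("top",d),("side",d2)):
    W=cloud(n,D);s=w2s(W.reshape(-1,3)).reshape(W.shape)
    m=(s[...,2]>108)&(s[...,2]<124)&(s[...,0]>-140)&(s[...,0]<-34)&(abs(s[...,1])<60)
    print(n,m.sum(),cv2.minAreaRect(s[m][:,:2].astype(np.float32)))
    m=(s[...,0]>-20)&(s[...,0]<8)&(s[...,1]>-60)&(s[...,1]<100)&(W[...,2]>90)&(W[...,2]<290)
    if n=="top":print("arm",-np.arctan(np.polyfit(s[m][:,1],s[m][:,2],1)[0]))
E
```

```text
t 18.05 at [426.7  50.5 285.6] [179.97   0.31 174.8 ] F [-0.8 -0.8 -0.3] w 80.4 q [ -2.   3. 102.   0.  74. -87.]
turn [0.0046 0.0038 1.5709] shift [-30.5 -78.   -4.3]
top 532 ((-67.46907806396484, 5.907405853271484), (50.02598190307617, 63.522396087646484), 89.93650817871094)
arm 0.5209631962920276
side 598 ((-76.06710815429688, 10.451665878295898), (53.43429183959961, 80.85248565673828), 87.12648010253906)
```

View pics/c8.png

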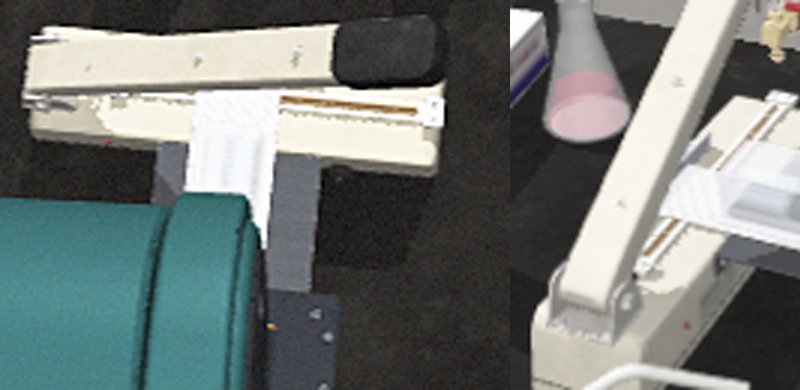

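The pack lies square in the open jaws, its rim against the stop and the box centre at y≈+8 mm. The arm is still at 0.52 rad. Now back to the grip pose.

```bash
python3 - <<'E'
from h import *
rel([440,0,310],[180,30.3,84.8])
E
```

```text
t 18.15 at [427.2  50.2 283.7] [1.7998e+02 1.3000e-01 1.7478e+02] F [ 1.3 -0.1 -0.4] w 79.7 q [ -3.   3. 102.   0.  74. -87.]
turn [ 0.4164 -0.413   1.5298] shift [-17.3 -48.9 -26.3]
```

arm_command(targets="0.04 -0.04 0.14 -17 -49 -26 87; 0.416 -0.413 1.53 -17 -49 -26 87; 0.416 -0.413 1.53 -17 -49 -26 87; 0.416 -0.413 1.53 -17 -49 -26 87; 0.416 -0.413 1.53 -17 -49 -26 87; 0.416 -0.413 1.53 -17 -49 -26 87; 0.416 -0.413 1.53 -17 -49 -26 87; 0.416 -0.413 1.53 -17 -49 -26 87; 0.416 -0.413 1.53 -17 -49 -26 87; 0.416 -0.413 1.53 -17 -49 -26 87; 0.416 -0.413 1.53 -17 -49 -26 87; 0.416 -0.413 1.53 -17 -49 -26 87")

```text
time: 19.35
tool_pos: [440.3, 0.6, 307.6]
tcp_rot: [-179.7, 30.4, 85.0]
ft_force: [0.1, -0.1, -0.3]
grip_width: 87.2
```

```bash
python3 - <<'E'
from h import *
rel([612.4,-35.4,311.9],[180,30.3,84.8])
E
```

```text
t 19.35 at [440.3   0.6 307.6] [-179.72   30.36   84.96] F [ 0.1 -0.1 -0.3] w 87.2 q [ 14.  11.  98. -29.  84.  25.]
turn [-0.0035  0.001   0.0024] shift [-20.1 174.7   5.9]
```

arm_command(targets="-0.003 0 0 -7 45 2 87; -0.003 0 0 -14 90 4 87; -0.003 0 0 -20 135 6 87; -0.003 0 0 -20 175 6 87; -0.003 0 0 -20 175 6 87; -0.003 0 0 -20 175 6 87")

```text
time: 19.95
tool_pos: [611.7, -36.7, 313.2]
tcp_rot: [-179.9, 30.3, 85.0]
ft_force: [0.1, 1.0, -0.3]
grip_width: 86.8
```

```bash
python3 - <<'E'
from h import *
rel([608.2,-76.4,241.2],[180,30.2,84.8])
E
```

```text
t 19.95 at [611.7 -36.7 313.2] [-179.9    30.27   85.02] F [ 0.1  1.  -0.3] w 86.8 q [  7.  23.  79. -30.  86.  16.]
turn [0.0002 0.0012 0.0034] shift [ 1.8  0.1 82.3]
```

arm_command(targets="0 0 0.003 1 0 30 87; 0 0 0.003 2 0 60 87; 0 0 0.003 2 0 76 87; 0 0 0.003 2 0 82 87; 0 0 0.003 2 0 82 87; 0 0 0.003 2 0 82 60; 0 0 0.003 2 0 82 38; 0 0 0.003 2 0 82 38; 0 0 0.003 2 0 82 38; 0 0 0.003 2 0 82 38; 0 0 0.003 2 0 82 38; 0 0 0.003 2 0 82 38", squeeze=20)

```text
time: 21.15
tool_pos: [608.2, -75.6, 243.2]
tcp_rot: [179.8, 30.3, 84.6]
ft_force: [0.3, 1.4, 0.2]
grip_width: 41.4
```

```bash
python3 - <<'E'
from h import *
rel([604.2,-119.1,90.7],[180,0,84.8])
# lowering rows in the tilted tool frame; th0=.525
th0=np.radians(status.get_obs()["tcp_rot"][1]);a=-th0
def p(th): return np.array([-300*np.cos(th)+4*np.sin(th),300*np.sin(th)+4*np.cos(th)])
for th in np.linspace(th0,0,13)[1:]:
    dy,dz=p(th)-p(th0)
    # tool x=(cos,sin -?) from rotation: tool x in (y,z)
    R=Ro.from_euler('xyz',[180,np.degrees(th0),90],degrees=True).as_matrix()
    print(round(th0-th,3),(R.T@[0,dy,dz]).round(1))
E
```

```text
t 21.15 at [608.2 -75.6 243.2] [179.78  30.28  84.61] F [0.3 1.4 0.2] w 41.4 q [  4.  26.  85. -31.  77.  18.]
turn [ 0.003   0.5285 -0.0022] shift [ 39.1  -0.5 153.7]
0.044 [ 0.1 -0.  13.2]
0.088 [ 0.8 -0.  26.4]
0.132 [ 2.1 -0.  39.6]
0.176 [ 3.9 -0.  52.6]
0.22 [ 6.4 -0.  65.6]
0.264 [ 9.4 -0.  78.5]
0.308 [12.9 -0.  91.2]
0.352 [ 17.   -0.  103.8]
0.396 [ 21.7  -0.  116.1]
0.44 [ 26.9  -0.  128.3]
0.484 [ 32.7  -0.  140.2]
0.528 [ 38.9  -0.  151.8]
```

arm_command(targets="0 0.044 0 0 0 13 38; 0 0.088 0 1 0 26.5 38; 0 0.132 0 2 0 39.5 38; 0 0.176 0 4 0 52.5 38; 0 0.22 0 6.5 0 65.5 38; 0 0.264 0 9.5 0 78.5 38; 0 0.308 0 13 0 91 38; 0 0.352 0 17 0 104 38; 0 0.396 0 21.5 0 116 38; 0 0.44 0 27 0 128 38; 0 0.484 0 32.5 0 140 38; 0 0.51 0 36.5 0 147 38")

```text
time: 22.35
tool_pos: [604.2, -119.2, 96.8]
tcp_rot: [179.9, 1.0, 84.7]
ft_force: [-2.5, -2.2, 0.6]
grip_width: 41.7
```

```bash
python3 - <<'E'
from h import *
rel([604.2,-119.1,90.7],[180,0,84.8])
E
```

```text
t 22.35 at [ 604.2 -119.2   96.8] [179.87   1.02  84.68] F [-2.5 -2.2  0.6] w 41.7 q [-17.  30.  93.  -1.  57. -11.]
turn [ 0.0022  0.0178 -0.0021] shift [0.2 0.  6.1]
```

arm_command(targets="0 0.006 0 0 0 2 38; 0 0.012 0 0 0 4 38; 0 0.017 0 0 0 5.5 38; 0 0.017 0 0 0 6.5 38; 0 0.017 0 0 0 6.5 38; 0 0.017 0 0 0 6.5 38")

```text
time: 22.95
tool_pos: [604.2, -119.2, 92.6]
tcp_rot: [179.9, 0.2, 84.8]
ft_force: [-6.3, -5.9, 7.5]
grip_width: 41.7
```

arm_command(targets="0 0 0 0 0 0.8 38; 0 0 0 0 0 1.5 38; 0 0 0 0 0 1.5 38")

```text
time: 23.25
tool_pos: [604.2, -119.2, 92.4]
tcp_rot: [179.8, 0.3, 84.8]
ft_force: [-8.8, -5.9, 17.8]
grip_width: 41.6
```

Stalled at 17.8 N, so the arm is clamped. Releasing and rising clear.

arm_command(targets="0 0 0 0 0 -0.5 38; 0 0 0 0 0 -0.5 60; 0 0 0 0 0 -0.5 87; 0 0 0 0 0 -0.5 87; 0 0 0 0 0 -0.5 87; 0 0 0 0 0 -0.5 87; 0 0 0 0 0 -20 87; 0 0 0 0 0 -50 87; 0 0 0 0 0 -90 87; 0 0 0 0 0 -130 87; 0 0 0 0 0 -130 87; 0 0 0 0 0 -130 87")

```text
time: 24.45
tool_pos: [605.1, -118.1, 220.8]
tcp_rot: [179.7, 0.1, 84.7]
ft_force: [-0.9, -0.5, -1.2]
grip_width: 87.1
```

arm_command(targets="0 0 0 -30 -40 0 87; 0 0 0 -60 -80 0 87; 0 0 0 -100 -110 0 87; 0 0 0 -140 -120 0 87; 0 0 0 -140 -120 0 87; 0 0 0 -140 -120 0 87")

```text
time: 25.05
tool_pos: [471.1, -246.4, 218.1]
tcp_rot: [179.9, -0.0, 84.6]
ft_force: [-0.1, -0.4, -0.3]
grip_width: 86.9
```

```bash
python3 - <<'E'
from h import *
o=status.get_obs();print(o["time"],o["tool_pos"],o["ft_force"])
im,d=look("top","top9.png");im2,d2=look("side","side9.png")
f=np.load("top0.npz");
for n,D,I in(("now",d,im),("start",f["d"],f["im"])):
    W=cloud("top",D);s=w2s(W.reshape(-1,3)).reshape(W.shape)
    m=(s[...,2]>108)&(s[...,2]<124)&(s[...,0]>-140)&(s[...,0]<-20)&(abs(s[...,1])<60)
    print(n,"box",cv2.minAreaRect(s[m][:,:2].astype(np.float32)))
    m=(s[...,0]>-20)&(s[...,0]<8)&(s[...,1]>-80)&(s[...,1]<130)&(W[...,2]>90)&(W[...,2]<290)
    p=np.polyfit(s[m][:,1],s[m][:,2],1);print("arm",-p[0],np.polyval(p,0))
    m=(I.min(2)>225)&(s[...,2]>66)&(s[...,2]<79)&(s[...,0]<-115)&(s[...,0]>-200)&(abs(s[...,1])<70);print("front rim x",np.percentile(s[m][:,0],1),"y",s[m][:,1].min(),s[m][:,1].max())
    for nm,mm in(("timer",(I.min(2)>190)&(abs(W[...,0]-440)<60)&(W[...,1]<-200)&(W[...,1]>-330)&(W[...,2]<40)),("sciss",(I[...,0]>180)&(I[...,1]<80)&(W[...,1]>100)&(W[...,1]<350)&(W[...,2]<40))):print(nm,mm.sum(),W[mm].mean(0))
a=cv2.resize(im[140:270,235:405,::-1],None,fx=2.4,fy=2.4,interpolation=2)
b=cv2.resize(im2[150:280,210:370,::-1],None,fx=2.4,fy=2.4,interpolation=2)
cv2.imwrite("pics/c9.png",np.hstack([a,b]))
E
```

```text
25.05 [ 471.13015289 -246.37447266  218.07320916] [-0.11912512 -0.4235982  -0.27326894]
now box ((-75.7423095703125, 6.024290084838867), (80.12701416015625, 50.26808547973633), 0.12587518990039825)
arm -0.003873698497457097 102.59620594717424
front rim x -169.714151683091 y -26.127073677080215 40.469386214064485
timer 313 [ 449.09600588 -277.46472221   14.88352466]
sciss 390 [416.11672163 212.63195663   7.1853399 ]
start box ((-79.99381256103516, 13.891227722167969), (79.36016845703125, 50.206016540527344), 0.853451669216156)
arm -0.0038452455774074233 102.67165098162967
front rim x -173.99453669140937 y -19.361715943645454 47.59272567557377
timer 433 [ 447.71925726 -285.01511936   15.00606242]
sciss 396 [416.16042683 212.47879745   7.03675162]
```

View pics/c9.png

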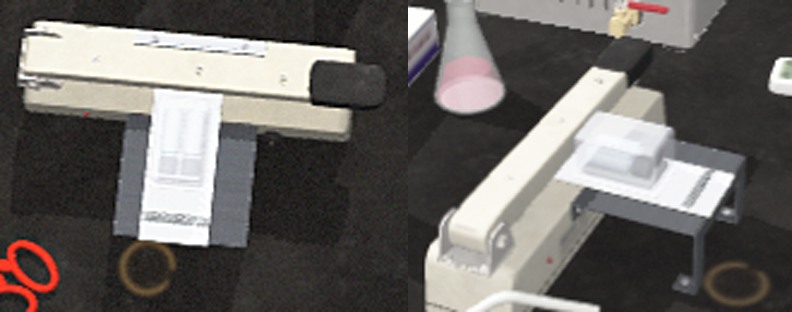

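The arm is shut and the pack sits square with its ribs toward the robot. The arm's angle and height match the start, and the scissors and timer are in place. Handing in.

```bash
python3 -c "
from plant import hand_in;print(hand_in())"
```

```text
the job is handed in; nothing more can be done
None
```

The job is done and handed in at about 25 s of the 64 s allowed; `hand_in` reports no verdict. I raised the sealer arm by its grip to about 0.52 rad and drew the pack out. I then turned it end for end, slid it against the stop until it pushed back with about 5 N, and clamped the arm down on the new rim until it stalled at about 18 N.

**Arm:** its tilt matches the shut arm at the start to within 0.0001 rad, and its height to within 0.1 mm. The robot is clear of everything.

**Pack:** it lies at y ≈ +6 mm and is square within about 0.2°. The seal ribs face the robot.

**Disagreement at the stop:** the camera puts end_b at about 19.3 mm, while the stop face is at 18 mm. That is within the 2 mm calibration error and the 12–21 mm window, and the push at the stop shows it is butted up. I did not measure the pack's flatness directly.

**Bystanders:** the scissors moved less than 0.2 mm. The timer's measured centre shifted 8 mm, but only 313 of its 433 pixels were visible. The gripper was partly over it, so I put the shift down to that. The robot went nowhere near the timer at low height.

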